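# Clip the trimming tool onto the snap hook

## Task

Clip the red-handled clay trimming tool onto the brass snap hook of the tool stand: push its ring down onto the hook's sprung gate until the ring is inside and the gate has snapped shut above it, then, still holding the tool, tug it lightly upward against the shut gate (about half a kilo of pull, kept up for a moment) to prove that it is caught. Then let go and leave it hanging still from the hook. Be gentle with the hook, never loading it with more than about two and a half kilos, and leave the other things on the table where they are.

Things in the scene. Friction and masses are not known exactly. Their poses are not given: they have to be found in the camera images.
- red_tool: Clay trimming tool with a red handle, lying on the table, 70 to 120 g. Handle: bar 84 mm long (x -42 to +42), 20 wide (y), 24 high (z 0 to 24); origin at the centre of its underside. On the +x end a hanging ring (see ring_centre), on the -x end a triangular cutting loop out to x = -70 mm. Two tools of the same shape, blue and yellow, lie near it.
- tool_grip (a point): Good place to grip the red tool: the middle of its handle's height, 26 mm from the handle's centre towards the ring, at (26, 0, 12) mm of the tool frame; grip across the 20 mm width (y), firmly, so that the tool does not turn in the fingers. Axes are the tool's.
- ring_centre (a point): Centre of the red tool's steel hanging ring, at (72, 0, 12) mm of the tool frame. Round wire 6 mm thick, 34 mm inside and 46 mm outside diameter, lying in the tool's xy plane. Axes are the tool's.
- stand: Tool stand, fixed. Dark base plate 200 x 130 x 12 mm, 20 mm post 309 mm high at x = +115. From a grey collar on it a brass arm ends in a U-shaped snap hook, open upward, in the xz plane. A rubber rest (x +6 to +18, up to z = 140) stops the hung tool swinging. Origin on the table below the middle of the hook's mouth. The collar is clamped by eye: hook and gate sit up to 8 mm above or below the given heights.
- hook_mouth (a point): Middle of the hook's mouth, fixed to the stand at (0, 0, 250) mm: nominal height of the shut gate's axis (really up to 8 mm higher or lower). Hook of 8 mm round bar: upright shank on the +x side (axis 17 mm off), free tip on the -x side (axis 17 mm off), 26 mm gap between. Floor of the U 33 mm below the gate's axis; the tool can hang freely below it. Axes are the stand's.
- hook_tip (a point): On the axis of the hook's free tip, at nominal gate height, fixed to the stand at (-17, 0, 250) mm; axes the stand's. The tip's top is 11 mm above the gate's axis. To thread: ring level, handle to -x, tip in the ring's hole, far rim over the gate, ring centre about 10 mm to -x of the tip's axis (13 is touching); push down. The rim passes the gate's end 17 to 25 mm down and meets the U's floor at 30.
- gate (a joint): Angle (rad) of the hook's sprung gate, a red 5 mm bar 27 mm long that pivots on the shank and runs level to the tip: 0 shut, growing as it is pushed down and inward, up to 1.35. Resists with about 2 N at its end at first, 6 N at 0.7 rad. From inside it cannot be pushed out.
- blue_tool: The same tool with a blue handle; leave alone. Origin at the centre of the handle's underside.
- yellow_tool: The same tool with a yellow handle; leave alone. Origin at the centre of the handle's underside.
- slip_bowl: Terracotta bowl, 130 mm wide, 55 mm high; leave alone. Origin at the centre of its foot.
- glaze_jar: Green glaze jar with a white lid, 72 mm wide, 100 mm high; leave alone. Origin at the centre of its foot.
- cup: White cup, 68 mm wide, 85 mm high; leave alone. Origin at the centre of its foot.
- jar_lid: Flat red jar lid, 100 mm wide, 14 mm high; leave alone. Origin at the centre of its underside.
- brush: Brush lying on the table; leave alone.
- pinch_pot: Small white clay pot, 84 mm wide, 70 mm high; leave alone. Origin at the centre of its foot.
Not all that is in view belongs to the job. What is shaped like the red_tool but green or purple is not meant.

How it is judged:
By the outcome, as a careful person would: the job done as asked, in the order asked, and still so for the second after the job is handed in, with the robot touching nothing.
It also fails if it takes over 69 s, if anything falls off the work surface, if the arm or the gripper's body presses on something with over 40 N, if the wrist force passes 120 N, or if a joint passes its speed limit or range.

## Robot

A 6-joint arm with a two-finger parallel gripper is mounted at the origin on the work surface. World frame = base frame: x ahead of the robot, y to its left, z up, the work surface at z = 0. Lengths are in m, angles in rad, forces in N, time in s.
With the tool pointing down it reaches from about 0.325 to 0.925 m from the base axis. Payload 3.1 kg.
Tool frame: the origin (TCP) lies at the very end of the fingers, on their centre line; the grasp point (between the pads) lies 19 mm behind it; z points along the fingers, y is the line along which they close (so a half turn about z gives the same grasp; the last joint's range is limited). The gripper opens to 85 mm and grips with 20 to 120 N. Pads are 22 mm wide; open, the fingers measure 114 mm over their backs; the gripper's body (76 mm by 85 mm) begins 54 mm behind the grasp point. The pads swing forward as they close: fully open they stand 13 mm farther back than shut.
Start: joints at [1.188, 0.217, 1.613, -0, 1.311, -0.112], TCP at [0.167, 0.602, 0.231] pointing down, gripper open.
Joint ranges: [-2.75, 2.75], [-0.78, 2.1], [0.31, 2.55], [-1.13, 4.27], [0.13, 2.63], [-2.58, 2.58]. Speed limits (rad/s): [2.79, 2.79, 3.14, 3.14, 3.14, 3.14].

## Interface

Orientations are given as [roll, pitch, yaw] about the fixed x, y, z axes, in that order (R = Rz(yaw) Ry(pitch) Rx(roll)).
In Python, from station import sense, capture, camera_model, job_done gives the robot as it stands.
- The arm moves only by the tool send_rows, never from a script. Its argument "series" is a list of rows, each a list of 3 entries, a list of its own where there are three numbers: the gripper's target within -1 to 1 (fully open at 1, half-way at 0, shut at -1), then the shift along the tool's x, y, z in cm, then the turn, a rotation vector about the tool's x, y, z in rad. In form: [[grip, [tx, ty, tz], [ax, ay, az]], ...]. A call has 1 to 12 rows; each row is the pose to reach, as a shift and turn from the pose commanded when the call began, along the tool's axes at that moment; what a row does not reach only later rows make up. A row lasts 1/12 s, in which the tool goes at most 41.7 mm and 7.16 degrees, less where a joint would pass 70% of its speed; a pose out of reach is approached as far as the arm can. A call with a gripper value outside its range is refused whole. The fingers move at their own pace and stop on an object; "force" is the grip in N (left out, the last holds). Time passes only in rows, so rows that repeat a pose let the fingers close. It gives the time, the measured TCP pose, the force, the opening and the grip force at its end, in the units of the state.
- sense(): the state, without advancing time (a new reading comes with each control period).
- capture(name): name is "scene" or "top" or "wrist"; returns the picture (480x640x3 uint8, red, green, blue); there is no depth.
- camera_model(name): a dict with "camera_matrix" (3x3 intrinsics, pixels), "pose" (4x4, takes a point from camera to world coordinates). Camera axes: x right, y down, z forward; pixel columns grow to the right and rows downward; lengths in m; the calibration is good to about 2 mm. A picture is of the moment at which its call begins: read the wrist's pose just before it. camera_model takes no time and is no camera call; for the wrist camera it gives the pose at the moment of the call.
- job_done(): hands the job in; it is judged then, once.
The state is a dict: "time": time; "joints": joint angles; "dq": joint speeds; "joint_torque": joint torques, N m; "tool_pos": TCP position; "tcp_rot": TCP orientation; "contact_force": force on the tool from outside, world axes, zero at the start; "torque": the same for the moment, N m; "gripper_width": opening from 0.0 (shut) to 1.0 (fully open); "grip_force": force on a finger pad.
Only numpy, scipy, OpenCV 4.12 (cv2) and the standard library are available. Lean on these libraries where they do the work, as an engineer would, in place of code of your own. Each camera call takes 0.05 s, during which the arm holds its last target. There are 200 camera calls.

## Working session

There is one attempt and no reset: what is moved stays moved. The work goes in short steps, Python scripts to look and compute and a tool call to move; the robot and the scene stay as the last step left them, time stands still between calls to the robot, and variables do not carry over. Pictures are saved under pics/ and viewed, at most 10 in all, crops included, and the job is handed in when it is done.

Besides the shell and the picture viewer there is one more tool, called after "Call:" by a JSON object that holds its "fn" and its "kwargs". send_rows: Moves the arm, as the interface text tells. Its arguments: {"type":"object","properties":{"series":{"type":"array","items":{"type":"array"}},"force":{"type":"number"}},"required":["series"]}

```bash
mkdir -p pics; python3 - <<'E'
from station import *
import cv2,numpy as np
for n in ("scene","top"):
    im=capture(n); cv2.imwrite(f"pics/{n}0.png",im[:,:,::-1]); m=camera_model(n); print(n,np.round(m["camera_matrix"],1).tolist(),np.round(m["pose"],4).tolist())
s=sense(); print(s)
E
```

```text
scene [[541.1, 0.0, 320.3], [0.0, 541.1, 244.7], [0.0, 0.0, 1.0]] [[0.3157, 0.6687, -0.6732, 1.3203], [0.9489, -0.2203, 0.2261, -0.262], [0.0029, -0.7101, -0.7041, 0.9883], [0.0, 0.0, 0.0, 1.0]]
top [[573.6, 0.0, 313.9], [0.0, 573.6, 235.3], [0.0, 0.0, 1.0]] [[0.0089, -0.9947, 0.1022, 0.4141], [-1.0, -0.0084, 0.0048, 0.0223], [-0.0039, -0.1022, -0.9948, 1.6176], [0.0, 0.0, 0.0, 1.0]]
{'time': 0.1, 'joints': array([ 1.18782702e+00,  2.17668943e-01,  1.61479498e+00,  5.50519783e-06,
        1.31132593e+00, -1.12227702e-01]), 'dq': array([-0.00074327, -0.00154453, -0.00291117, -0.00050458, -0.00096958,
        0.00143628]), 'joint_torque': array([-1.34770635e-03, -3.98079336e+01, -3.04967129e+01, -2.85328388e-04,
        4.25074293e-03, -1.69190776e-05]), 'tool_pos': array([0.16686612, 0.60153616, 0.2300938 ]), 'tcp_rot': array([-3.13940987e+00, -2.51353549e-04,  2.87084935e+00]), 'contact_force': array([ 0.02104475, -0.35214063, -0.07964466]), 'torque': array([-0.00531463,  0.00835574,  0.00612085]), 'grip_force': 0.0, 'gripper_width': 1.002070909805699}
```

View pics/scene0.png

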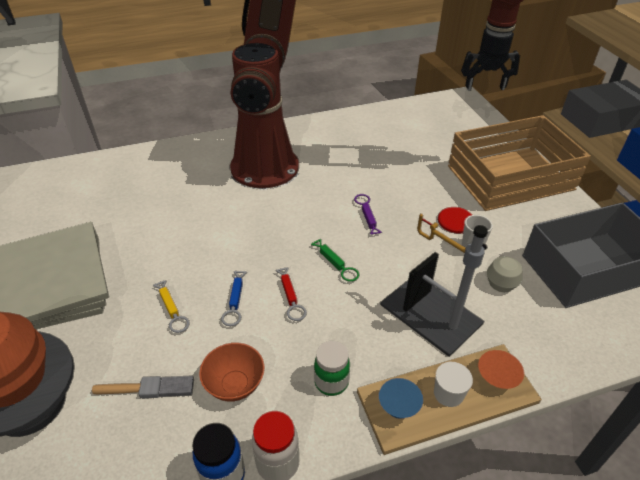

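View pics/top0.png

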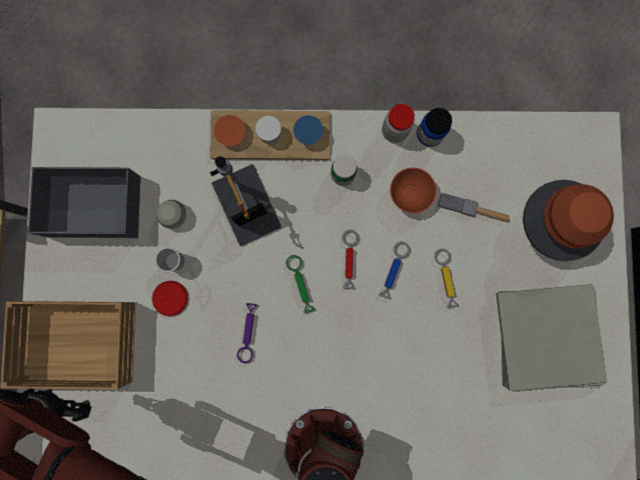

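Scene: red tool is at top (349,263) / scene (289,290). Look-alikes in the top view are green (302,287), purple (248,327), blue (394,273) and yellow (448,280). By its red handle, (349,263) is the one. The stand is at top (245,205), with the post top at (222,163).

```bash
cat > h.py <<'E'
from station import *
import cv2,numpy as np
from scipy.spatial.transform import Rotation as R
def proj(n,P,m=None):
    m=m or camera_model(n); P=np.atleast_2d(P); T=np.linalg.inv(m["pose"]); c=P@T[:3,:3].T+T[:3,3]; u=c@m["camera_matrix"].T; return u[:,:2]/u[:,2:]
def ray(n,uv,z,m=None):
    m=m or camera_model(n); d=m["pose"][:3,:3]@np.linalg.solve(m["camera_matrix"],[uv[0],uv[1],1]); o=m["pose"][:3,3]; return o+d*(z-o[2])/d[2]
def tri(pts):  # [(cam,uv)]
    A=np.zeros((3,3));b=np.zeros(3)
    for n,uv in pts:
        m=camera_model(n) if isinstance(n,str) else n
        d=m["pose"][:3,:3]@np.linalg.solve(m["camera_matrix"],[uv[0],uv[1],1]); d/=np.linalg.norm(d)
        M=np.eye(3)-np.outer(d,d);A+=M;b+=M@m["pose"][:3,3]
    return np.linalg.solve(A,b)
E
python3 - <<'E'
from h import *
a=cv2.imread("pics/top0.png");s=cv2.imread("pics/scene0.png")
def up(i,x,y,w,h,k): return cv2.resize(i[y:y+h,x:x+w],None,fx=k,fy=k,interpolation=cv2.INTER_CUBIC)
o=np.zeros((600,800,3),np.uint8)
c=up(a,200,145,100,100,4);o[:400,:400]=c
c=up(s,375,200,133,150,3);o[:450,400:799]=c
c=up(a,325,222,50,75,2.6);o[402:402+c.shape[0],:c.shape[1]]=c
cv2.imwrite("pics/c1.png",o)
hsv=cv2.cvtColor(a,cv2.COLOR_BGR2HSV)
m=((hsv[...,0]<8)|(hsv[...,0]>172))&(hsv[...,1]>150)&(hsv[...,2]>60)
m[:, :330]=0;m[:,370:]=0;m[:235]=0;m[295:]=0
v,u=np.nonzero(m);P=np.array([ray("top",(x,y),.02) for x,y in zip(u,v)])[:,:2]
c=P.mean(0);w,V=np.linalg.eigh(np.cov((P-c).T));print(len(u),c,V[:,1],np.sqrt(w*12))
print("ring",ray("top",(350.5,239),.012))
E
```

```text
187 [ 0.50318768 -0.06816466] [-0.99924035  0.03897091] [0.01754611 0.08088657]
ring [ 0.56951767 -0.07289982  0.012     ]
```

View pics/c1.png

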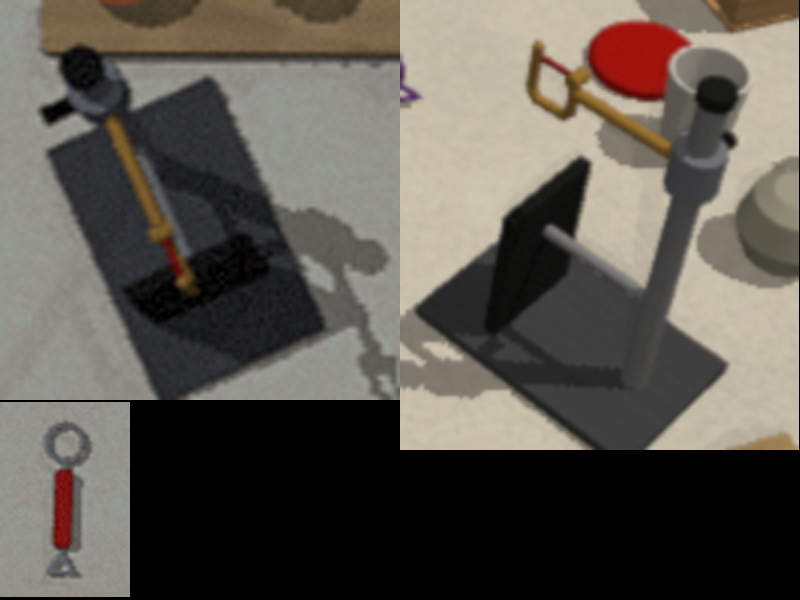

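The crop confirms a red handle with its ring pointing away from the robot. The hook tip is at top (246.5,216.5) / scene (421,216), the gate pivot at top (240,203) / scene (434,227). Triangulating.

```bash
python3 - <<'E'
from h import *
tip=tri([("top",(246.5,216.5)),("scene",(421,216))]);piv=tri([("top",(240,203.5)),("scene",(434,227.5))])
post=tri([("top",(220.5,162)),("scene",(479.5,231))])
print(tip,piv,post)
pb=ray("top",(220.5,162),.309); t=ray("top",(246.5,216.5),.26)
print(pb,t)
d=pb[:2]-t[:2];print(np.linalg.norm(d),np.degrees(np.arctan2(d[1],d[0])))
c=np.array([ray("top",(200+x/4,145+y/4),.012)[:2] for x,y in[(48,152),(210,77),(323,327),(165,400)]]);print(c,c.mean(0))
E
```

```text
[0.59988997 0.19408532 0.25073067] [0.63209268 0.2102389  0.24245906] [0.72063542 0.24978105 0.30035607]
[0.71810956 0.24736808 0.309     ] [0.59740292 0.19026971 0.26      ]
0.13353020769030116 25.315751423166077
[[0.72610426 0.3210811 ]
 [0.78128743 0.20698048]
 [0.60254222 0.1237552 ]
 [0.54997109 0.23403289]] [0.66497625 0.22146242]
```

```bash
cat >> h.py <<'E'
def delta(pos,yaw,pitch_tilt=0,ref=None):
    """shift (cm, tool axes) and rotvec to TCP pos with tool down, yaw"""
    s=sense(); Rc=R.from_euler("xyz",s["tcp_rot"]); Rt=R.from_euler("xyz",[np.pi,0,yaw])*R.from_euler("y",pitch_tilt)
    print("shift",np.round(Rc.inv().apply(np.array(pos)-s["tool_pos"])*100,2),"rot",np.round((Rc.inv()*Rt).as_rotvec(),3))
E
python3 - <<'E'
from h import *
delta((.529,-.07,.18),np.pi-.06)
E
```

```text
shift [-52.86 -55.01   5.12] rot [-0.002 -0.    -0.211]
```

Call:
{"fn": "send_rows", "kwargs": {"series": [[1,[-52.9,-55.0,5.1],[0,0,-0.21]],[1,[-52.9,-55.0,5.1],[0,0,-0.21]],[1,[-52.9,-55.0,5.1],[0,0,-0.21]],[1,[-52.9,-55.0,5.1],[0,0,-0.21]],[1,[-52.9,-55.0,5.1],[0,0,-0.21]],[1,[-52.9,-55.0,5.1],[0,0,-0.21]],[1,[-52.9,-55.0,5.1],[0,0,-0.21]],[1,[-52.9,-55.0,5.1],[0,0,-0.21]],[1,[-52.9,-55.0,5.1],[0,0,-0.21]],[1,[-52.9,-55.0,5.1],[0,0,-0.21]],[1,[-52.9,-55.0,5.1],[0,0,-0.21]],[1,[-52.9,-55.0,5.1],[0,0,-0.21]]]}}

```text
time: 1.1
tool_pos: [0.4044, 0.1613, 0.1976]
tcp_rot: [3.141, 0.0, 3.081]
contact_force: [1.9, 0.3, -0.4]
gripper_width: 0.999
grip_force: 0.0
```

```bash
python3 - <<'E'
from h import *
s=sense();print(s["tool_pos"],s["tcp_rot"],s["joints"],s["time"]);delta((.529,-.07,.18),np.pi-.06)
E
```

```text
[0.40436001 0.16132022 0.19764117] [3.14149041e+00 5.07108175e-05 3.08093714e+00] [ 2.18052313e-01 -1.71208069e-01  2.07458241e+00  8.92393105e-05
  1.23814143e+00 -1.29211764e+00] 1.1
shift [-13.84 -22.33   1.76] rot [ 0.     0.    -0.001]
```

Call:
{"fn": "send_rows", "kwargs": {"series": [[1,[-13.4,-21.6,1.7],[0,0,0]],[1,[-13.4,-21.6,1.7],[0,0,0]],[1,[-13.4,-21.6,1.7],[0,0,0]],[1,[-13.4,-21.6,1.7],[0,0,0]],[1,[-13.4,-21.6,1.7],[0,0,0]],[1,[-13.4,-21.6,1.7],[0,0,0]],[1,[-13.4,-21.6,1.7],[0,0,0]],[1,[-13.4,-21.6,1.7],[0,0,0]],[1,[-13.4,-21.6,1.7],[0,0,0]]]}}

```text
time: 1.85
tool_pos: [0.5241, -0.0603, 0.1802]
tcp_rot: [3.141, -0.002, 3.08]
contact_force: [-1.0, 0.3, 0.4]
gripper_width: 1.001
grip_force: 0.0
```

```bash
python3 - <<'E'
from h import *
m=camera_model("wrist");im=capture("wrist");cv2.imwrite("pics/w1.png",im[:,:,::-1]);np.savez("w1.npz",**m)
s=sense();print(s["tool_pos"],s["tcp_rot"],s["time"]);print(np.round(m["pose"],3))
hsv=cv2.cvtColor(im,cv2.COLOR_RGB2HSV)
k=(((hsv[...,0]<8)|(hsv[...,0]>172))&(hsv[...,1]>150)&(hsv[...,2]>60)).astype(np.uint8)
n,l,st,ce=cv2.connectedComponentsWithStats(k);i=1+np.argmax(st[1:,4]);print(st[i],ce[i])
v,u=np.nonzero(l==i);P=np.array([ray("wrist",(x,y),.024,m)[:2] for x,y in zip(u[::7],v[::7])]).astype(np.float32)
print(cv2.minAreaRect(P))
E
```

```text
[ 0.52385748 -0.0595078   0.18030119] [ 3.14065523e+00 -1.89112650e-03  3.08105792e+00] 1.9
[[ 0.061  0.952  0.301  0.447]
 [ 0.998 -0.058 -0.018 -0.055]
 [ 0.001  0.301 -0.954  0.323]
 [ 0.     0.     0.     1.   ]]
[ 292  132   29  110 2730] [306.4043956  186.22454212]
((0.5024096965789795, -0.06663636863231659), (0.01895018480718136, 0.08264049142599106), 88.27404022216797)
```

View pics/w1.png

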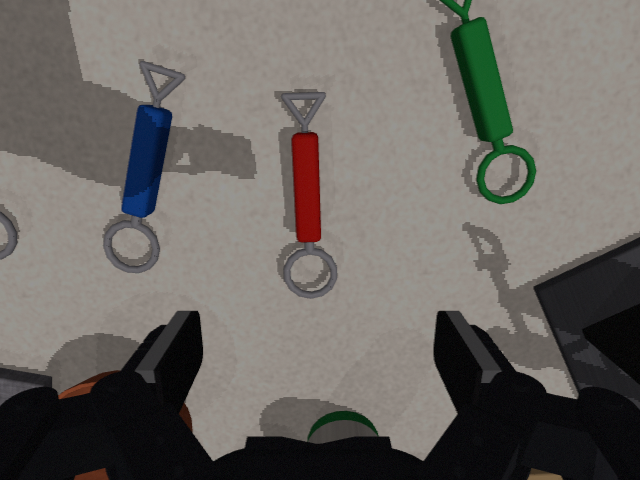

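The wrist picture shows the red tool centred at (306,186) with its ring at (310,272), between blue (147,160) and green (482,80). The chosen tool is right.

```bash
python3 - <<'E'
from h import *
m=dict(np.load("w1.npz"))
r=ray("wrist",(310.5,271.5),.012,m);t=ray("wrist",(304,95),.012,m);h=np.array([.5024,-.0666]);print(r,t)
d=r[:2]-t[:2];y=np.arctan2(d[1],d[0]);print(np.degrees(y),np.linalg.norm(r[:2]-h),np.linalg.norm(d))
g=r[:2]-.046*d/np.linalg.norm(d);print(g)
delta((*g,.005),np.pi+y)
E
```

```text
[ 0.5743804  -0.06858556  0.012     ] [ 0.43544808 -0.06408481  0.012     ]
-1.8554658439739022 0.07200777921546711 0.13900520118872717
[ 0.52840452 -0.06709616]
shift [-0.53 -0.75 17.53] rot [ 0.001 -0.002 -0.028]
```

Call:
{"fn": "send_rows", "kwargs": {"series": [[1,[-0.5,-0.7,10],[0,0,-0.03]],[1,[-0.5,-0.7,13],[0,0,-0.03]],[1,[-0.5,-0.7,13],[0,0,-0.03]],[1,[-0.5,-0.7,13],[0,0,-0.03]],[1,[-0.5,-0.7,13],[0,0,-0.03]],[1,[-0.5,-0.7,13],[0,0,-0.03]],[1,[-0.5,-0.7,13],[0,0,-0.03]]]}}

```text
time: 2.48
tool_pos: [0.5319, -0.0676, 0.0541]
tcp_rot: [-3.14, 0.006, 3.112]
contact_force: [0.8, 0.3, -0.3]
gripper_width: 1.002
grip_force: 0.0
```

```bash
python3 - <<'E'
from h import *
delta((.5284,-.0671,.003),np.pi-.0324)
E
```

```text
shift [0.38 0.05 5.11] rot [-0.001  0.006  0.003]
```

Call:
{"fn": "send_rows", "kwargs": {"series": [[1,[0,0,2.5],[0,0,0]],[1,[0,0,3],[0,0,0]],[1,[0,0,3],[0,0,0]],[1,[0,0,3],[0,0,0]],[1,[0,0,3],[0,0,0]]]}}

```text
time: 2.9
tool_pos: [0.5307, -0.068, 0.0226]
tcp_rot: [-3.141, 0.003, 3.111]
contact_force: [-0.7, 0.1, -0.1]
gripper_width: 0.999
grip_force: 0.0
```

```bash
python3 - <<'E'
from h import *
delta((.5284,-.0671,.003),np.pi-.0324)
E
```

```text
shift [0.23 0.09 1.96] rot [-0.001  0.003  0.002]
```

Call:
{"fn": "send_rows", "kwargs": {"series": [[1,[0.15,0.1,1.2],[0,0,0]],[1,[0.15,0.1,1.7],[0,0,0]],[1,[0.15,0.1,1.7],[0,0,0]],[1,[0.15,0.1,1.7],[0,0,0]],[-0.5,[0.15,0.1,1.7],[0,0,0]],[-1,[0.15,0.1,1.7],[0,0,0]],[-1,[0.15,0.1,1.7],[0,0,0]],[-1,[0.15,0.1,1.7],[0,0,0]],[-1,[0.15,0.1,1.7],[0,0,0]],[-1,[0.15,0.1,1.7],[0,0,0]],[-1,[0.15,0.1,1.7],[0,0,0]],[-1,[0.15,0.1,1.7],[0,0,0]]], "force": 90}}

```text
time: 3.9
tool_pos: [0.5286, -0.0669, 0.0045]
tcp_rot: [-3.141, 0.001, 3.111]
contact_force: [0.5, -0.9, 2.4]
gripper_width: 0.211
grip_force: 89.8
```

Call:
{"fn": "send_rows", "kwargs": {"series": [[-1,[0,0,-4],[0,0,0]],[-1,[0,0,-8],[0,0,0]],[-1,[0,0,-12],[0,0,0]],[-1,[0,0,-16],[0,0,0]],[-1,[0,0,-20],[0,0,0]],[-1,[0,0,-24],[0,0,0]],[-1,[0,0,-28],[0,0,0]],[-1,[0,0,-29],[0,0,0]],[-1,[0,0,-29],[0,0,0]],[-1,[0,0,-29],[0,0,0]]]}}

```text
time: 4.73
tool_pos: [0.5276, -0.0666, 0.2931]
tcp_rot: [3.141, -0.001, 3.111]
contact_force: [-0.1, -0.4, -1.8]
gripper_width: 0.212
grip_force: 89.3
```

```bash
python3 - <<'E'
from h import *
delta((.502,.146,.30),np.pi+.4416)
E
```

```text
shift [ 3.21 21.17 -0.68] rot [ 0.    -0.001 -0.472]
```

Call:
{"fn": "send_rows", "kwargs": {"series": [[-1,[0.8,3,-0.2],[0,0,-0.1]],[-1,[1.4,7,-0.5],[0,0,-0.2]],[-1,[2,11,-0.7],[0,0,-0.3]],[-1,[2.6,15,-0.7],[0,0,-0.4]],[-1,[3,18.5,-0.7],[0,0,-0.472]],[-1,[3.2,21.2,-0.7],[0,0,-0.472]],[-1,[3.2,21.2,-0.7],[0,0,-0.472]],[-1,[3.2,21.2,-0.7],[0,0,-0.472]],[-1,[3.2,21.2,-0.7],[0,0,-0.472]],[-1,[3.2,21.2,-0.7],[0,0,-0.472]]]}}

```text
time: 5.57
tool_pos: [0.5018, 0.145, 0.2988]
tcp_rot: [3.141, -0.004, -2.702]
contact_force: [-0.1, 0.2, -0.2]
gripper_width: 0.211
grip_force: 89.3
```

```bash
python3 - <<'E'
from h import *
s=sense();m=camera_model("wrist");im=capture("wrist");cv2.imwrite("pics/w2.png",im[:,:,::-1]);np.savez("w2.npz",**m)
print(s["tool_pos"],s["tcp_rot"],s["joints"],s["contact_force"])
O=np.array([.6134,.1983]);u=np.array([.904,.427])
print(proj("wrist",[[*(O-.017*u),.261],[*(O+.017*u),.25]],m),proj("wrist",[[*(s["tool_pos"][:2]+.046*u),s["tool_pos"][2]+.0075]],m))
E
```

```text
[0.50176664 0.14503238 0.29882893] [ 3.14104516 -0.00370181 -2.70166732] [ 1.47269369e-01 -5.12243462e-02  1.77372660e+00 -5.49755351e-04
  1.42279278e+00 -1.86336920e+00] [-0.07717717  0.2369377  -0.17980717]
[[317.59306309 450.91872672]
 [317.63351875 480.25110904]] [[316.28273799 422.77303421]]
```

View pics/w2.png

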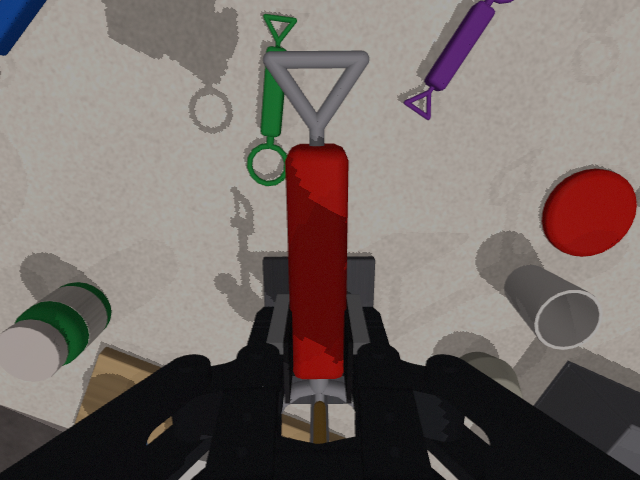

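The wrist picture shows the tool gripped straight, at (318,260), and in line with the brass arm at (319,420), but the gripper hides the hook. I'll use the fixed cameras instead.

```bash
python3 - <<'E'
from h import *
o=np.zeros((600,800,3),np.uint8)
T=[capture("top").astype(float) for _ in range(4)];S=[capture("scene").astype(float) for _ in range(4)]
a=np.mean(T,0)[:,:,::-1].astype(np.uint8);s=np.mean(S,0)[:,:,::-1].astype(np.uint8)
cv2.imwrite("pics/t3.png",a);cv2.imwrite("pics/s3.png",s)
o[:,:400]=cv2.resize(a[185:245,225:265],(400,600),interpolation=cv2.INTER_CUBIC)
o[:,400:]=cv2.resize(s[190:265,395:445],(400,600),interpolation=cv2.INTER_CUBIC)
cv2.imwrite("pics/c3.png",o);print(sense()["tool_pos"])
E
```

```text
[0.50260613 0.14588857 0.30113335]
```

View pics/c3.png

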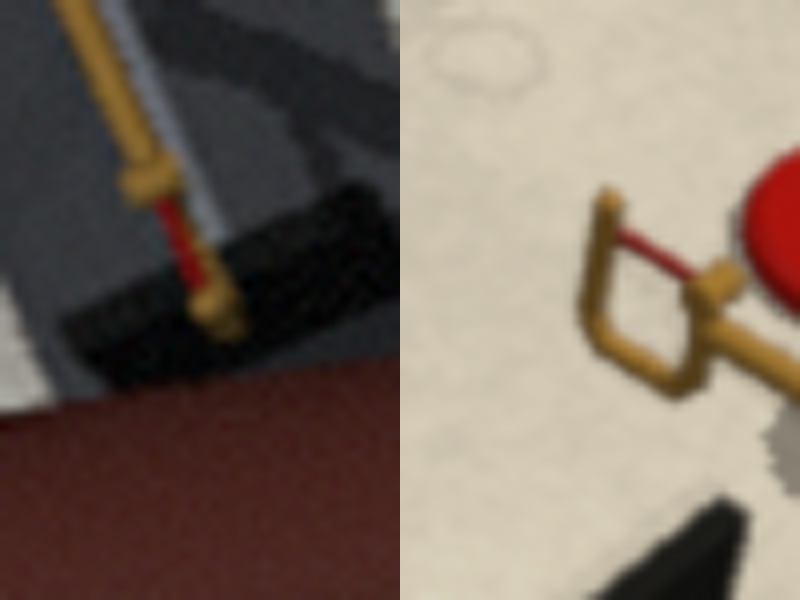

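Scene crop: tip top is at full-frame scene (421,214.8), gate from (422.5,219.4) to pivot (435,225.6). In the top view the tip's top is at (245.8,215). The arm hides the ring there.

```bash
python3 - <<'E'
from h import *
tip=tri([("top",(245.8,215)),("scene",(421,214.8))]);print("tip",tip,proj("top",tip),proj("scene",tip))
pv=tri([("top",(240.5,202.8)),("scene",(434.7,225))]);print("piv",pv)
d=pv-tip;print(np.degrees(np.arctan2(d[1],d[0])),np.linalg.norm(d[:2]))
u=np.array([.904,.427]);p=sense()["tool_pos"];c=np.array([*(p[:2]+.046*u),p[2]+.0075])
print("ring px",proj("scene",c))
s=cv2.imread("pics/s3.png")
cx,cy=proj("scene",c)[0].astype(int)
o=cv2.resize(s[cy-40:cy+50,cx-50:cx+70],(800,600),interpolation=cv2.INTER_CUBIC);print(cx-50,cy-40)
cv2.imwrite("pics/c4.png",o)
E
```

```text
tip [0.6021528  0.19383161 0.25609106] [[245.25297868 214.74255768]] [[420.28268283 214.84158142]]
piv [0.63299069 0.20889187 0.25043306]
26.029444088779645 0.034318898894823695
ring px [[398.49702025 180.29624958]]
348 140
```

View pics/c4.png

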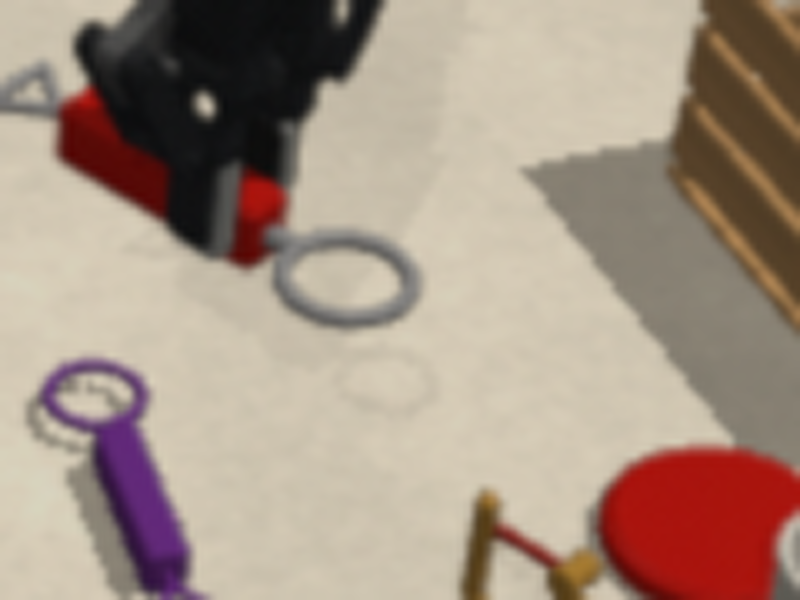

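The crop shows the ring level at scene (400,181.7), 1.5 px from the robot's own prediction. I'll apply this as a scene bias and re-triangulate.

```bash
python3 - <<'E'
from h import *
tip=tri([("top",(245.8,215)),("scene",(419.5,213.4))]);print("tip",tip,proj("top",tip),proj("scene",tip))
u=np.array([.904,.427])
for t in (tip,):
    g=t[:2]-u*(.010+.046); print(g); delta((*g,.285),np.pi+.4416)
E
```

```text
tip [0.60106681 0.1920819  0.25957267] [[245.7958327  214.99805487]] [[419.49455052 213.40032898]]
[0.55044281 0.1681699 ]
shift [-5.28 -0.02  1.61] rot [-0.     0.    -0.001]
```

Call:
{"fn": "send_rows", "kwargs": {"series": [[-1,[-2,0,0],[0,0,0]],[-1,[-4,0,0.5],[0,0,0]],[-1,[-5.3,0,1],[0,0,0]],[-1,[-5.3,0,1.6],[0,0,0]],[-1,[-5.3,0,1.6],[0,0,0]],[-1,[-5.3,0,1.6],[0,0,0]],[-1,[-5.3,0,1.6],[0,0,0]]]}}

```text
time: 6.6
tool_pos: [0.5498, 0.1685, 0.285]
tcp_rot: [3.142, -0.001, -2.7]
contact_force: [0.0, 0.4, -0.8]
gripper_width: 0.21
grip_force: 89.2
```

```bash
python3 - <<'E'
from h import *
S=[capture("scene").astype(float) for _ in range(4)]
s=np.mean(S,0)[:,:,::-1].astype(np.uint8);cv2.imwrite("pics/s5.png",s)
cv2.imwrite("pics/c5.png",cv2.resize(s[180:240,380:460],(800,600),interpolation=cv2.INTER_CUBIC))
q=sense();print(q["tool_pos"],q["tcp_rot"],q["contact_force"])
E
```

```text
[0.5502729  0.16868358 0.28560704] [-3.14134279e+00  9.00238702e-04 -2.70047076e+00] [ 0.19812306 -0.80777289 -1.04873379]
```

View pics/c5.png

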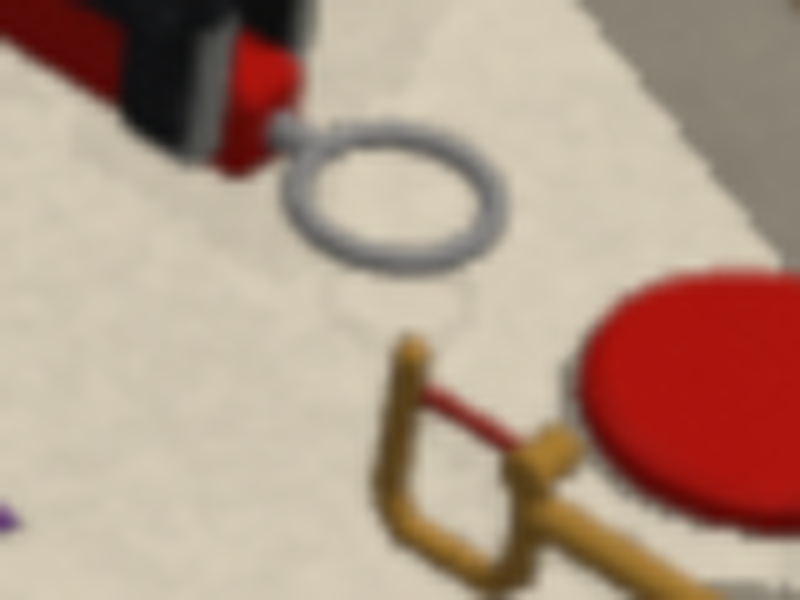

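Ring centre is at scene (419.6,199.8) and the tip's top at (421.3,214.5): the ring sits above the hook, as wanted. Solving for the relative offset in the stand's plane.

```bash
python3 - <<'E'
from h import *
from scipy.optimize import fsolve
p=sense()["tool_pos"];u=np.array([.904,.427,0]);v=np.array([-.427,.904,0]);c=p+.046*u+[0,0,.0075]
b=np.array([419.6,199.8])-proj("scene",c)[0];print("bias",b)
for l in(-.002,0,.002):
    print(l,fsolve(lambda x:proj("scene",c+x[0]*u+l*v-[0,0,x[1]])[0]+b-[421.3,214.5],[.01,.03]))
E
```

```text
bias [1.62000641 1.50722776]
-0.002 [0.01112995 0.03077937]
0 [0.00985882 0.03280592]
0.002 [0.0085877  0.03483247]
```

Call:
{"fn": "send_rows", "kwargs": {"series": [[-1,[0,0,1],[0,0,0]],[-1,[0,0,2],[0,0,0]],[-1,[0,0,3],[0,0,0]],[-1,[0,0,3.2],[0,0,0]],[-1,[0,0,3.2],[0,0,0]],[-1,[0,0,3.2],[0,0,0]],[-1,[0,0,3.2],[0,0,0]]]}}

```text
time: 7.38
tool_pos: [0.5507, 0.1689, 0.2532]
tcp_rot: [-3.141, 0.0, -2.7]
contact_force: [0.2, 0.3, -1.0]
gripper_width: 0.217
grip_force: 89.2
```

Call:
{"fn": "send_rows", "kwargs": {"series": [[-1,[0,0,0.3],[0,0,0]],[-1,[0,0,0.6],[0,0,0]],[-1,[0,0,0.6],[0,0,0]],[-1,[0,0,0.6],[0,0,0]]]}}

```text
time: 7.72
tool_pos: [0.5509, 0.1689, 0.2476]
tcp_rot: [-3.141, 0.002, -2.7]
contact_force: [-0.1, -0.4, 1.8]
gripper_width: 0.214
grip_force: 89.4
```

Call:
{"fn": "send_rows", "kwargs": {"series": [[-1,[0,0,0.3],[0,0,0]],[-1,[0,0,0.6],[0,0,0]],[-1,[0,0,0.6],[0,0,0]],[-1,[0,0,0.6],[0,0,0]]]}}

```text
time: 8.05
tool_pos: [0.5509, 0.1689, 0.2414]
tcp_rot: [-3.141, 0.001, -2.7]
contact_force: [0.2, 0.2, 2.2]
gripper_width: 0.214
grip_force: 89.6
```

Call:
{"fn": "send_rows", "kwargs": {"series": [[-1,[0,0,0.3],[0,0,0]],[-1,[0,0,0.6],[0,0,0]],[-1,[0,0,0.6],[0,0,0]],[-1,[0,0,0.6],[0,0,0]]]}}

```text
time: 8.38
tool_pos: [0.5505, 0.1688, 0.2351]
tcp_rot: [-3.141, 0.0, -2.7]
contact_force: [1.1, 0.4, 4.0]
gripper_width: 0.214
grip_force: 89.8
```

Call:
{"fn": "send_rows", "kwargs": {"series": [[-1,[0,0,0.3],[0,0,0]],[-1,[0,0,0.5],[0,0,0]],[-1,[0,0,0.5],[0,0,0]],[-1,[0,0,0.5],[0,0,0]]]}}

```text
time: 8.72
tool_pos: [0.5497, 0.1685, 0.2294]
tcp_rot: [3.141, -0.002, -2.7]
contact_force: [-1.0, -0.9, 3.0]
gripper_width: 0.211
grip_force: 89.9
```

Call:
{"fn": "send_rows", "kwargs": {"series": [[-1,[0,0,0.2],[0,0,0]],[-1,[0,0,0.3],[0,0,0]],[-1,[0,0,0.3],[0,0,0]]]}}

```text
time: 8.97
tool_pos: [0.5486, 0.1683, 0.2255]
tcp_rot: [3.141, -0.005, -2.7]
contact_force: [-4.5, -2.1, 0.7]
gripper_width: 0.215
grip_force: 89.7
```

Call:
{"fn": "send_rows", "kwargs": {"series": [[-1,[0,0,0.2],[0,0,0]],[-1,[0,0,0.2],[0,0,0]],[-1,[0,0,0.2],[0,0,0]]]}}

```text
time: 9.22
tool_pos: [0.55, 0.1688, 0.2236]
tcp_rot: [3.141, -0.001, -2.7]
contact_force: [0.8, -0.2, -0.5]
gripper_width: 0.207
grip_force: 89.3
```

Call:
{"fn": "send_rows", "kwargs": {"series": [[-1,[-0.3,0,0],[0,0,0]],[-1,[-0.3,0,-0.5],[0,0,0]],[-1,[-0.3,0,-1],[0,0,0]],[-1,[-0.3,0,-1],[0,0,0]],[-1,[-0.3,0,-1],[0,0,0]]]}}

```text
time: 9.63
tool_pos: [0.5538, 0.1702, 0.2361]
tcp_rot: [-3.141, 0.002, -2.7]
contact_force: [-0.6, 0.3, -1.3]
gripper_width: 0.208
grip_force: 89.3
```

Call:
{"fn": "send_rows", "kwargs": {"series": [[-1,[0,0,-0.1],[0,0,0]],[-1,[0,0,-0.3],[0,0,0]],[-1,[0,0,-0.3],[0,0,0]],[-1,[0,0,-0.3],[0,0,0]]]}}

```text
time: 9.97
tool_pos: [0.5528, 0.17, 0.2377]
tcp_rot: [3.141, -0.001, -2.7]
contact_force: [0.4, -0.4, -1.6]
gripper_width: 0.211
grip_force: 89.1
```

Call:
{"fn": "send_rows", "kwargs": {"series": [[-1,[0,0,-0.1],[0,0,0]],[-1,[0,0,-0.1],[0,0,0]],[-1,[0,0,-0.1],[0,0,0]]]}}

```text
time: 10.22
tool_pos: [0.5528, 0.17, 0.2382]
tcp_rot: [3.141, -0.001, -2.7]
contact_force: [0.5, -0.4, -4.2]
gripper_width: 0.213
grip_force: 88.8
```

Call:
{"fn": "send_rows", "kwargs": {"series": [[-1,[0,0,-0.1],[0,0,0]],[-1,[0,0,-0.1],[0,0,0]],[-1,[0,0,-0.1],[0,0,0]]]}}

```text
time: 10.47
tool_pos: [0.5527, 0.17, 0.2388]
tcp_rot: [3.141, -0.002, -2.7]
contact_force: [2.1, 0.4, -7.5]
gripper_width: 0.211
grip_force: 88.4
```

Call:
{"fn": "send_rows", "kwargs": {"series": [[-1,[0,0,0.03],[0,0,0]],[-1,[0,0,0.03],[0,0,0]],[-1,[0,0,0.03],[0,0,0]],[-1,[0,0,0.03],[0,0,0]],[-1,[0,0,0.03],[0,0,0]],[-1,[0,0,0.03],[0,0,0]],[-1,[0,0,0.03],[0,0,0]],[-1,[0,0,0.03],[0,0,0]],[-1,[0,0,0.03],[0,0,0]],[-1,[0,0,0.03],[0,0,0]],[-1,[0,0,0.03],[0,0,0]],[-1,[0,0,0.03],[0,0,0]]]}}

```text
time: 11.47
tool_pos: [0.5527, 0.17, 0.2393]
tcp_rot: [3.141, -0.001, -2.7]
contact_force: [2.2, 0.2, -10.4]
gripper_width: 0.212
grip_force: 88.1
```

```bash
python3 - <<'E'
from h import *
S=[capture("scene").astype(float) for _ in range(2)]
s=np.mean(S,0)[:,:,::-1].astype(np.uint8)
cv2.imwrite("pics/c6.png",cv2.resize(s[180:240,380:460],(800,600),interpolation=cv2.INTER_CUBIC))
q=sense();print(q["tool_pos"],q["contact_force"],q["joints"])
E
```

```text
[0.55276041 0.17002551 0.23933381] [  0.90997648   0.12769869 -10.50601143] [ 1.77087391e-01  1.12458434e-01  1.71735407e+00 -3.26135183e-05
  1.31278768e+00 -1.83495281e+00]
```

View pics/c6.png

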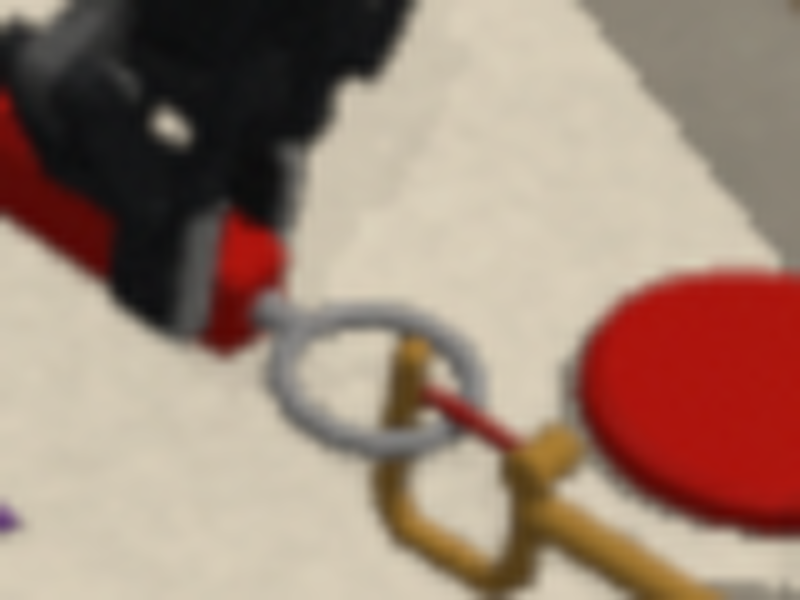

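The crop shows the ring around the tip at (413,350), its far rim under the red gate at (470,400), and the gate shut above it. The pull crept up to about 10 N, so I'll ease it to about 5 N and hold.

Call:
{"fn": "send_rows", "kwargs": {"series": [[-1,[0,0,0.08],[0,0,0]],[-1,[0,0,0.08],[0,0,0]],[-1,[0,0,0.08],[0,0,0]],[-1,[0,0,0.08],[0,0,0]],[-1,[0,0,0.08],[0,0,0]],[-1,[0,0,0.08],[0,0,0]],[-1,[0,0,0.08],[0,0,0]],[-1,[0,0,0.08],[0,0,0]]]}}

```text
time: 12.23
tool_pos: [0.5529, 0.17, 0.2389]
tcp_rot: [3.141, -0.001, -2.7]
contact_force: [-1.1, -1.2, -8.1]
gripper_width: 0.213
grip_force: 88.3
```

Call:
{"fn": "send_rows", "kwargs": {"series": [[-1,[0,0,0.06],[0,0,0]],[-1,[0,0,0.06],[0,0,0]],[-1,[0,0,0.06],[0,0,0]],[-1,[0,0,0.06],[0,0,0]],[-1,[0,0,0.06],[0,0,0]],[-1,[0,0,0.06],[0,0,0]],[-1,[0,0,0.06],[0,0,0]],[-1,[0,0,0.06],[0,0,0]],[-1,[0,0,0.06],[0,0,0]],[-1,[0,0,0.06],[0,0,0]],[-1,[0,0,0.06],[0,0,0]],[-1,[0,0,0.06],[0,0,0]]]}}

```text
time: 13.23
tool_pos: [0.5533, 0.1701, 0.2384]
tcp_rot: [-3.141, 0.0, -2.7]
contact_force: [-2.5, -0.8, -4.5]
gripper_width: 0.212
grip_force: 88.6
```

Call:
{"fn": "send_rows", "kwargs": {"series": [[-1,[0,0,-0.02],[0,0,0]],[-1,[0,0,-0.02],[0,0,0]],[-1,[0,0,-0.02],[0,0,0]],[-1,[0,0,-0.02],[0,0,0]],[-1,[0,0,-0.02],[0,0,0]],[-1,[0,0,-0.02],[0,0,0]],[-1,[0,0,-0.02],[0,0,0]],[-1,[0,0,-0.02],[0,0,0]],[-1,[0,0,-0.02],[0,0,0]],[-1,[0,0,-0.02],[0,0,0]],[-1,[0,0,-0.02],[0,0,0]],[-1,[0,0,-0.02],[0,0,0]]]}}

```text
time: 14.23
tool_pos: [0.5532, 0.1701, 0.2385]
tcp_rot: [-3.142, 0.0, -2.7]
contact_force: [-1.9, -0.6, -6.6]
gripper_width: 0.209
grip_force: 88.5
```

Call:
{"fn": "send_rows", "kwargs": {"series": [[-1,[0,0,0.4],[0,0,0]],[-1,[0,0,0.8],[0,0,0]],[-1,[0,0,1.3],[0,0,0]],[-1,[0,0,1.3],[0,0,0]],[-1,[0,0,1.3],[0,0,0]]]}}

```text
time: 14.65
tool_pos: [0.5536, 0.1702, 0.2257]
tcp_rot: [-3.141, 0.001, -2.7]
contact_force: [-0.2, -0.2, -1.2]
gripper_width: 0.211
grip_force: 89.2
```

Call:
{"fn": "send_rows", "kwargs": {"series": [[-1,[-0.14,0,0.67],[0,-0.1,0]],[-1,[-0.28,0,1.32],[0,-0.2,0]],[-1,[-0.51,0,1.92],[0,-0.3,0]],[-1,[-0.81,0,2.51],[0,-0.4,0]],[-1,[-1.17,0,3.07],[0,-0.5,0]],[-1,[-1.58,0,3.6],[0,-0.6,0]],[-1,[-1.58,0,3.6],[0,-0.6,0]],[-1,[-1.58,0,3.6],[0,-0.6,0]]]}}

```text
time: 15.32
tool_pos: [0.5657, 0.1764, 0.188]
tcp_rot: [3.14, 0.596, -2.702]
contact_force: [-0.2, 1.2, -0.5]
gripper_width: 0.209
grip_force: 89.3
```

Call:
{"fn": "send_rows", "kwargs": {"series": [[-0.3,[0,0,0],[0,0,0]],[0.3,[0,0,0],[0,0,0]],[1,[0,0,0],[0,0,0]],[1,[0,0,0],[0,0,0]],[1,[0,0,0],[0,0,0]],[1,[0,0,0],[0,0,0]],[1,[0,0,0],[0,0,0]],[1,[0,0,-3],[0,0,0]],[1,[0,0,-6],[0,0,0]],[1,[0,0,-10],[0,0,0]],[1,[0,0,-13],[0,0,0]],[1,[0,0,-13],[0,0,0]]]}}

```text
time: 16.32
tool_pos: [0.5027, 0.1449, 0.3049]
tcp_rot: [-3.135, 0.612, -2.698]
contact_force: [0.7, -0.0, 0.3]
gripper_width: 1.0
grip_force: 0.0
```

Call:
{"fn": "send_rows", "kwargs": {"series": [[1,[0,0,0],[0,0,0]],[1,[0,0,0],[0,0,0]],[1,[0,0,0],[0,0,0]],[1,[0,0,0],[0,0,0]],[1,[0,0,0],[0,0,0]],[1,[0,0,0],[0,0,0]],[1,[0,0,0],[0,0,0]],[1,[0,0,0],[0,0,0]],[1,[0,0,0],[0,0,0]],[1,[0,0,0],[0,0,0]],[1,[0,0,0],[0,0,0]],[1,[0,0,0],[0,0,0]]]}}

```text
time: 17.32
tool_pos: [0.5011, 0.1455, 0.2969]
tcp_rot: [-3.141, 0.6, -2.7]
contact_force: [-0.1, -0.9, 0.2]
gripper_width: 1.004
grip_force: 0.0
```

Call:
{"fn": "send_rows", "kwargs": {"series": [[1,[0,0,0],[0,0,0]],[1,[0,0,0],[0,0,0]],[1,[0,0,0],[0,0,0]],[1,[0,0,0],[0,0,0]],[1,[0,0,0],[0,0,0]],[1,[0,0,0],[0,0,0]],[1,[0,0,0],[0,0,0]],[1,[0,0,0],[0,0,0]],[1,[0,0,0],[0,0,0]],[1,[0,0,0],[0,0,0]],[1,[0,0,0],[0,0,0]],[1,[0,0,0],[0,0,0]]]}}

```text
time: 18.32
tool_pos: [0.501, 0.1455, 0.2967]
tcp_rot: [-3.142, 0.6, -2.7]
contact_force: [0.6, 1.0, -0.2]
gripper_width: 0.998
grip_force: 0.0
```

```bash
cat > diff.py <<'E'
from h import *
a=capture("scene");s=[]
for _ in range(6): s.append(capture("scene"))
d=cv2.absdiff(cv2.GaussianBlur(a,(3,3),0),cv2.GaussianBlur(s[-1],(3,3),0)).max(2)[190:330,380:500];print("motion",d.max(),(d>25).sum())
b=s[-1][:,:,::-1]
cv2.imwrite("pics/c7.png",cv2.resize(b[180:330,360:500],(560,600),interpolation=cv2.INTER_CUBIC))
q=sense();print(q["time"],q["tool_pos"],q["contact_force"])
E
python3 diff.py
```

```text
motion 2 0
18.6667 [0.50104185 0.145494   0.29676243] [-1.18180467  0.37514278 -0.28224603]
```

View pics/c7.png

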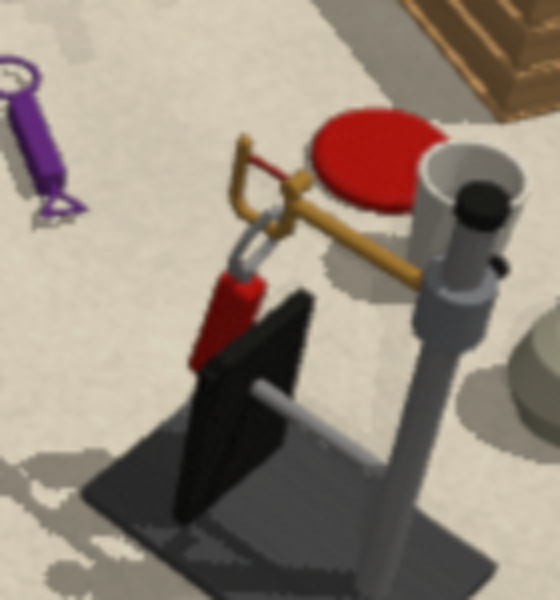

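The picture shows the ring over the hook's floor at (262,225), the gate shut at (268,168), and the tool hanging motionless against the rest at (228,320). The gripper is well clear of it.

```bash
python3 -c "
from station import *
print(job_done())"
```

```text
the job is handed in; nothing more can be done
None
```

The red tool's ring is clipped in the snap hook with the gate shut above it; I tugged it at about 5 N (briefly near 10 N at first, well under the limit), released it, saw it hanging still against the rest, and handed the job in at about 19 s.

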